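# Clamp the cutting board with the star knob under the riser shelf

## Robot

A 6-joint arm with a two-finger parallel gripper is mounted at the origin on a cart in front of the work surface, level with it; the furniture and walls round the work are solid. World frame = base frame: x ahead of the robot, y to its left, z up, the work surface at z = 0. Lengths are in m, angles in rad, forces in N, time in s.
With the tool pointing down it reaches from about 0.35 to 0.875 m from the base axis. Payload 15.5 kg.
Tool frame: the origin (TCP) lies between the finger pads; the fingertips stand 11 mm ahead of it and the grasp point (between the pads) lies 8 mm behind it (tcp_to_tips is the distance from the TCP to the fingertips, in m); z points along the fingers, y is the line along which they close (so a half turn about z gives the same grasp; the last joint's range is limited). The gripper opens to 85 mm and grips with 20 to 120 N. Pads are 22 mm wide; open, the fingers measure 114 mm over their backs; the gripper's body (76 mm by 85 mm) begins 54 mm behind the grasp point. The pads swing forward as they close: fully open they stand 13 mm farther back than shut.
Start: joints at [-1.262, 0.494, 1.345, -0, 1.302, -0.096], TCP at [0.246, -0.574, 0.242] pointing down, gripper open.
Joint ranges: [-2.91, 2.91], [-0.82, 2.16], [0.22, 2.67], [-1.22, 4.37], [0.12, 2.79], [-3.08, 3.08]. Speed limits (rad/s): [1.89, 1.89, 2.57, 3.01, 3.01, 3.01].

## Interface

Orientations are given as a 3x3 rotation matrix whose columns are the frame's x, y, z axes.
In Python, from station import * gives the robot as it stands.
- The arm moves only by the shell command python3 -m jog 'ROWS' [FORCE]. ROWS is JSON, one flat list of numbers, 5 for each row, row after row: the shift along the tool's x, y, z in units of 30 mm (1.0 is 30 mm), then the turn about the tool's z in units of 8 degrees (1.0 is 8 degrees), then the opening, from -1 (shut) to 1 (fully open). In form: [dx, dy, dz, yaw, grip, dx, dy, dz, yaw, grip, ...]. A call has 1 to 8 rows; each row is the pose to reach, as a shift and turn from the pose commanded when the call began, along the tool's axes at that moment; what a row does not reach only later rows make up. A row lasts 1/8 s, in which the tool goes at most 62.5 mm and 10.7 degrees, less where a joint would pass 70% of its speed; a pose out of reach is approached as far as the arm can. A call with a gripper value outside its range is refused whole. The fingers move at their own pace and stop on an object; FORCE is the grip in N (left out, the last holds). Time passes only in rows, so rows that repeat a pose let the fingers close. It gives the time, the measured TCP pose, the force, the opening and the grip force at its end, in the units of the state.
- sense(): the state, without advancing time (a new reading comes with each control period).
- camera(name): name is "side" or "top" or "wrist"; returns the picture (480x640x3 uint8, blue, green, red); there is no depth.
- calibration(name): a dict with "fx", "fy", "cx", "cy" (pixels), "cam_to_world" (4x4, takes a point from camera to world coordinates); the wrist camera has in their place "tool_from_camera" (4x4, takes a point from camera to tool coordinates, whose origin is the TCP and whose axes are the flange's). Camera axes: x right, y down, z forward; pixel columns grow to the right and rows downward; lengths in m; the calibration is good to about 2 mm. A picture is of the moment at which its call begins: read the wrist's pose just before it. calibration takes no time and is no camera call.
- job_done(): hands the job in; it is judged then, once.
The state is a dict: "time": time; "joint_positions": joint angles; "qd": joint speeds; "joint_torque": joint torques, N m; "eef_pos": TCP position; "orientation": TCP orientation; "ft_force": force on the tool from outside, world axes, zero at the start; "wrist_torque": the same for the moment, N m; "width": finger opening in m; "finger_force": force on a finger pad.
Only numpy, scipy, OpenCV 4.12 (cv2) and the standard library are available. Lean on these libraries where they do the work, as an engineer would, in place of code of your own. Each camera call takes 0.05 s, during which the arm holds its last target. There are 200 camera calls.

## Task

Slide the grey cutting board gently under the wooden riser shelf until its far edge lies flush against the stop rail at the back. Then tighten the star knob on the underside of the shelf (clockwise seen from above) by feel until its rubber foot presses the board down with about 15 N; do not overtighten it. Leave the board against the rail, leave the jars and the tin alone, and let go.

Things in the scene. Friction and masses are not known exactly. Their poses are not given: they have to be found in the camera images.
- stand: Low wooden riser shelf on steel side frames, fixed. Origin on the worktop straight below the knob's axis; x to the back of the shelf, y to its left, z up. Slab 360 mm wide, 134 mm deep (x -10 to 124), z 88 to 100 mm; free space between the frames y -157 to 157 mm. Below it a wooden deck, 12 mm thick, x -140 to 68, y -150 to 150 mm, on which the board lies.
- rail_mid (a point): Middle of the front face of the wooden stop rail under the shelf, 30 mm above the worktop, at stand x = +54 mm; axes as the stand's. The rail is 280 mm wide, z 14 to 44 mm, and runs across the shelf.
- shelf_edge (a point): Middle of the lower front edge of the shelf slab, 88 mm above the worktop, 10 mm in front of the knob's axis; axes as the stand's. The slab hides part of the knob; the arms at the front stick out up to 52 mm before this edge.
- knob: Steel star knob under the shelf, turning about the vertical. Origin on the worktop, on the axis. Five arms at its own yaw (x axis) plus multiples of 72 degrees, 11 mm wide (15 mm at the round end), reaching 62 mm from the axis, z 63 to 77 mm. Free turning takes a steady friction moment of 0.25 N m (5 N at 50 mm); it stays where it is left. A finger that has stopped reads about a fifth less.
- knob_hub (a point): Centre of the knob's hub (radius 18 mm), on the axis at mid height of the arms, 70 mm up. Under it a round rubber foot (radius 16 mm) on a screw: clockwise from above (yaw falling) lowers it 12 mm per rad. It starts 3 to 21 mm above the board's top. A lock nut sets how far it hangs, so the turn needed cannot be told from the yaw: about 0.3 to 1.8 rad to touch.
- board: Grey plastic cutting board, 225 mm long, 177 mm wide, 8 mm thick, 0.3 to 0.55 kg, loose on the deck, straight end partly under the shelf, rounded handle end towards the robot. Origin at the centre of its underside; its axes lie askew by 0.19 rad: use the two points. Once the foot touches it, each 0.1 rad of knob adds 2.2 N, and each N adds about 0.02 N m of turning moment (0.55 N m at 15 N).
- spice_jar_a: Bystander: glass spice jar with a green lid, 46 mm across, 106 mm high, standing on the back of the shelf. Origin at the centre of its underside.
- mustard_jar: Bystander: jar with a grey lid, 72 mm across, 102 mm high, standing on the back of the shelf. Origin at the centre of its underside.
- spice_jar_b: Bystander: glass spice jar with a pale lid, 44 mm across, 109 mm high, standing on the back of the shelf. Origin at the centre of its underside.
- tin_small: Bystander: small tin, 57 mm across, 72 mm high, on the worktop beside the shelf. Origin at the centre of its underside.
- board_end (a point): Middle of the board's straight far end (140 mm of straight edge), 4 mm above its underside; x points out of this end, along the board. It starts 35 to 50 mm short of the stop rail, turned by up to 6 degrees; flush home it lies at stand x = +54 mm with its x along the stand's x. Askew, it wedges at one corner: swing the handle end sideways to square it.
- board_handle (a point): Middle of the board's rounded handle end nearest the robot, 225 mm from the straight end, 4 mm above the board's underside (16 mm above the worktop); x along the board, towards the straight end. It always overhangs the deck's front edge by 25 mm or more. The slot of the handle is filled: it cannot be gripped through.

How it is judged:
By the outcome, as a careful person would: the job done as asked, in the order asked, and still so for the second after the job is handed in, with the robot touching nothing.
It also fails if it takes over 72 s, if anything falls off the work surface, if the arm or the gripper's body presses on something with over 40 N, if the wrist force passes 120 N, or if a joint passes its speed limit or range.

## Working session

There is one attempt and no reset: what is moved stays moved. The work goes in short steps, Python scripts to look and compute and a shell command to move; the robot and the scene stay as the last step left them, time stands still between calls to the robot, and variables do not carry over. Pictures are saved under pics/ and viewed, at most 10 in all, crops included, and the job is handed in when it is done.

```bash
mkdir -p pics; ls
python3 - <<'E'
from station import *
import cv2, numpy as np
s=sense(); print(s['eef_pos'],s['orientation'],s['ft_force'],s['time'])
for n in ['top','side']:
    im=camera(n); cv2.imwrite(f'pics/{n}1.png',im)
    print(n,calibration(n))
print(calibration('wrist'))
E
```

```text
pics
[ 0.24604803 -0.57415249  0.24169873] [[ 9.19189680e-01  3.93814915e-01 -3.79746572e-04]
 [ 3.93815082e-01 -9.19188935e-01  1.17600317e-03]
 [ 1.14068743e-04 -1.23051991e-03 -9.99999236e-01]] [-1.34408714  0.03857255  0.00685126] 0.0
top {'fx': 459.5696787105995, 'fy': 459.5696787105995, 'cx': 315.4268429746842, 'cy': 242.28745836265878, 'cam_to_world': array([[-0.0078427 , -0.99188124,  0.12692556,  0.4931252 ],
       [-0.99992837,  0.0066313 , -0.00996394,  0.01184781],
       [ 0.00904137, -0.12699461, -0.9918622 ,  1.02917088],
       [ 0.        ,  0.        ,  0.        ,  1.        ]])}
side {'fx': 469.7649989214798, 'fy': 469.7649989214798, 'cx': 320.6954930629379, 'cy': 230.0585288207447, 'cam_to_world': array([[-0.98810963, -0.0714295 ,  0.13615133,  0.47869086],
       [-0.15308532,  0.37475595, -0.91439754,  0.87280221],
       [ 0.01429144, -0.92436779, -0.38123477,  0.43817517],
       [ 0.        ,  0.        ,  0.        ,  1.        ]])}
{'fx': 341.5544064993634, 'fy': 341.5544064993634, 'cx': 322.84447669991226, 'cy': 236.01921067322704, 'tool_from_camera': array([[ 3.38860264e-04, -9.61700521e-01, -2.74102159e-01,
         6.94515550e-02],
       [ 9.99999818e-01,  1.89280398e-04,  5.72155821e-04,
         6.39713126e-04],
       [-4.98360385e-04, -2.74102303e-01,  9.61700410e-01,
        -1.31809881e-01],
       [ 0.00000000e+00,  0.00000000e+00,  0.00000000e+00,
         1.00000000e+00]])}
```

View pics/top1.png

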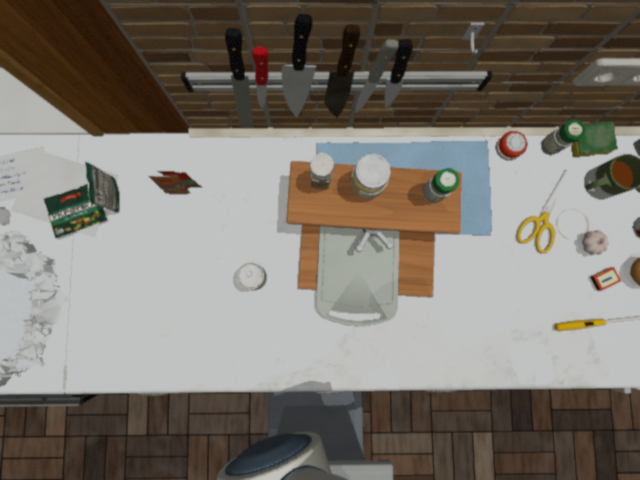

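View pics/side1.png

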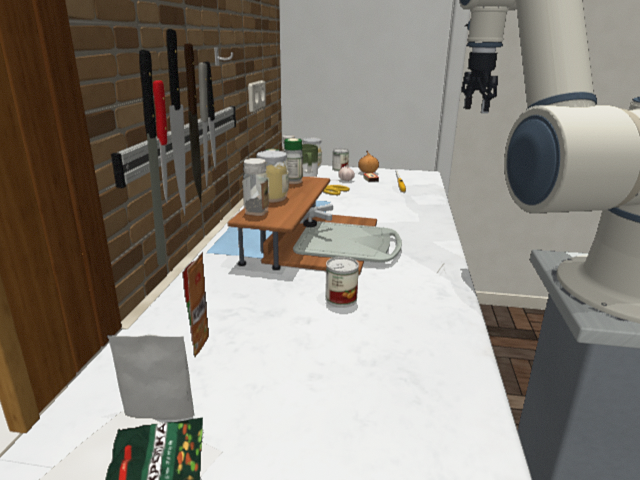

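The top view shows the shelf slab with its front edge at about (287,223)-(461,234), the deck front at (299,290)-(434,297), and the board with its handle end near (357,325). Two knob arms stick out near (362,240) and (386,245). The tin is at (251,277). Next I'll crop and measure.

```bash
cat > h.py <<'E'
import numpy as np, cv2
from station import *
def ray(n,uv,z,T=None):
    c=calibration(n); T=c['cam_to_world'] if T is None else T
    uv=np.atleast_2d(np.array(uv,float))
    d=np.c_[(uv[:,0]-c['cx'])/c['fx'],(uv[:,1]-c['cy'])/c['fy'],np.ones(len(uv))]@T[:3,:3].T
    return T[:3,3]+d*((z-T[2,3])/d[:,2])[:,None]
def proj(n,P,T=None):
    c=calibration(n); T=c['cam_to_world'] if T is None else T
    p=(np.atleast_2d(P)-T[:3,3])@T[:3,:3]
    return np.c_[c['cx']+c['fx']*p[:,0]/p[:,2],c['cy']+c['fy']*p[:,1]/p[:,2]]
def wristT():
    s=sense(); M=np.eye(4); M[:3,:3]=s['orientation']; M[:3,3]=s['eef_pos']
    return M@calibration('wrist')['tool_from_camera']
E
python3 - <<'E'
from h import *
im=cv2.imread('pics/top1.png')
c=im[150:340,280:470]; cv2.imwrite('pics/c1.png',cv2.resize(c,None,fx=3.1,fy=3.1,interpolation=cv2.INTER_CUBIC))
print('slab',ray('top',[(287,223),(461,234),(293,163),(461,172)],.1).round(4).tolist())
print('deck',ray('top',[(299,290),(434,297)],.012).round(4).tolist())
print('tin',ray('top',[(251,277)],.072).round(3))
E
```

```text
slab [[0.6522, 0.0604, 0.1], [0.6272, -0.2959, 0.1], [0.7789, 0.0479, 0.1], [0.7578, -0.3022, 0.1]]
deck [[0.5176, 0.0386, 0.012], [0.5, -0.2586, 0.012]]
tin [[0.544 0.137 0.072]]
```

View pics/c1.png

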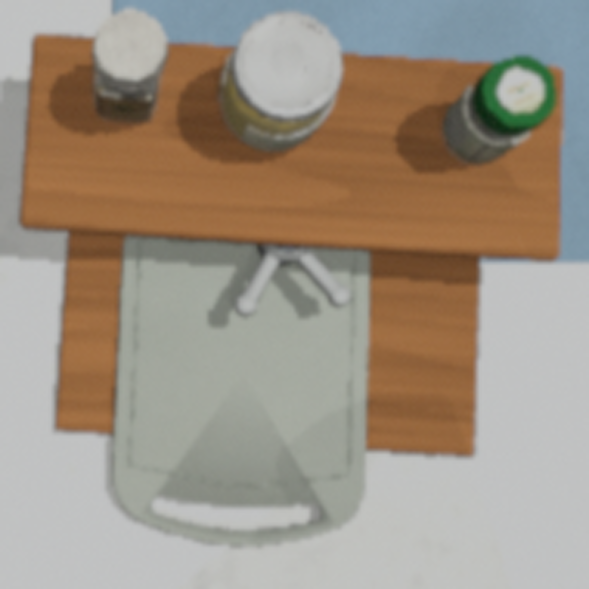

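Run:
```python
from h import *
im=cv2.imread('pics/top1.png').astype(int)
b,g,r=im[...,0],im[...,1],im[...,2]
wood=(r-b>45)
def scan_cols(cols,rows,lastin=True):
    out=[]
    for c in cols:
        i=[q for q in rows if wood[q,c]]
        if i: out.append((c,i[-1]+.5 if lastin else i[0]-.5))
    return np.array(out)
# slab front edge outside deck not available everywhere; use c~290-299 and 437-458 ; deck front left/right
print('deck front',scan_cols([302,308,314,402,410,418,426,431],range(260,320)).tolist())
print('slab front',scan_cols([289,292,295,298,438,444,450,456],range(190,250)).tolist())
for v in (200,206,212,218): 
    i=np.where(wood[v,270:480])[0]+270; print(v,i[0],i[-1])
for v in (245,255,265,275,285): 
    i=np.where(wood[v,270:480])[0]+270; j=np.where(np.diff(i)>20)[0]; print(v,i[0],i[-1], i[j]+1,i[j+1])
o=np.array([280,150])
U=lambda x,y: (np.array([x,y])+.5)/3.1-.5+o
L=ray('top',[U(124,240),U(113,470),U(371,252),U(365,470),U(238,545)],.02);print('board',L.round(4).tolist())
K=ray('top',[U(246,303),U(341,296)],.077);print('armtip',K.round(4).tolist())
```

```text
deck front [[302.0, 288.5], [308.0, 288.5], [314.0, 289.5], [402.0, 294.5], [410.0, 294.5], [418.0, 295.5], [426.0, 295.5], [431.0, 296.5]]
slab front [[289.0, 222.5], [292.0, 223.5], [295.0, 223.5], [298.0, 223.5], [438.0, 232.5], [444.0, 232.5], [450.0, 232.5], [456.0, 233.5]]
200 288 459
206 288 459
212 287 459
218 287 459
245 301 433 [318] [400]
255 300 433 [318] [399]
265 300 432 [318] [399]
275 299 432 [317] [399]
285 298 432 [317] [398]
board [[0.6563, -0.008, 0.02], [0.4927, 0.0012, 0.02], [0.6464, -0.1852, 0.02], [0.4913, -0.1761, 0.02], [0.4401, -0.0857, 0.02]]
armtip [[0.6036, -0.0886, 0.077], [0.6079, -0.1528, 0.077]]
```

```bash
python3 - <<'E'
from h import *
D=ray('top',[(298.5,288.3),(432.5,296.6)],.012); S=ray('top',[(287,222.8),(460,233.8)],.1)
for P,x in((D,-.14),(S,-.01)):
    e=P[0]-P[1]; yaw=np.arctan2(-e[0],e[1]); m=P.mean(0)
    o=m[:2]-x*np.array([np.cos(yaw),np.sin(yaw)]); print('yaw',yaw,'len',np.linalg.norm(e),'origin',o)
E
python3 -m jog '[0,0,0,0,-1, 0,0,-1,0,-1]' | head -50
```

```text
yaw -0.06917259640394627 len 0.29579076249087327 origin [ 0.65081508 -0.11750516]
yaw -0.07066497357749318 len 0.35519453466120665 origin [ 0.65009561 -0.11743192]
time: 0.35
eef_pos: [0.2458, -0.5734, 0.2705]
orientation: [[0.919, 0.394, -0.001], [0.394, -0.919, 0.004], [0.0, -0.005, -1.0]]
ft_force: [0.7, -0.6, 0.1]
width: 0.0516
finger_force: 0.0
```

```bash
python3 -m jog '[11.3,-12.94,2,-19.1,-1,11.3,-12.94,2,-19.1,-1,11.3,-12.94,2,-19.1,-1,11.3,-12.94,2,-19.1,-1,11.3,-12.94,2,-19.1,-1,11.3,-12.94,2,-19.1,-1,11.3,-12.94,2,-19.1,-1,11.3,-12.94,2,-19.1,-1]'
```

```text
time: 1.35
eef_pos: [0.3995, -0.1002, 0.2144]
orientation: [[-0.333, 0.943, 0.001], [0.943, 0.333, -0.0], [-0.0, 0.001, -1.0]]
ft_force: [1.7, 0.2, -0.4]
width: 0.0
finger_force: 0.0
```

```bash
cat > st.py <<'E'
# stand-frame state; usage st.py X Y Z YAWDEG(stand) -> jog shift to reach that stand pose
import sys
from h import *
s=sense(); O=np.array([.6505,-.1175]); a=-.07
R=np.array([[np.cos(a),-np.sin(a)],[np.sin(a),np.cos(a)]])
T=s['orientation']; p=R.T@(s['eef_pos'][:2]-O); yaw=np.degrees(np.arctan2(T[1,0],T[0,0])-a)%360
f=R.T@s['ft_force'][:2]
print('t',round(s['time'],2),'stand mm',(p*1000).round(1),'z',round(s['eef_pos'][2]*1000,1),'yaw',yaw.round(1),'F',f.round(2),round(s['ft_force'][2],2),'tau',s['wrist_torque'].round(2),'w',s['width'],'j',s['joint_positions'].round(2))
if len(sys.argv)>4:
    X,Y,Z,W=map(float,sys.argv[1:5]); d=np.r_[R@np.array([X,Y])/1000+O,Z/1000]-s['eef_pos']
    print('jog',(T.T@d/.03).round(2),round(-(W-yaw)/8,2))
E
python3 st.py -250 18 18 180
```

```text
t 1.35 stand mm [-251.6   -0.3] z 214.4 yaw 113.5 F [1.69 0.29] -0.43 tau [ 0.   -0.04 -0.05] w 1.9702584932449396e-05 j [-0.39  0.23  1.88  0.    1.03 -0.73]
jog [0.54 0.29 6.55] -8.32
```

```bash
python3 -m jog '[0.5,0.3,0,-8.3,-1,0.5,0.3,0,-8.3,-1,0.5,0.3,0,-8.3,-1,0.5,0.3,0,-8.3,-1,0.5,0.3,0,-8.3,-1,0.5,0.3,0,-8.3,-1,0.5,0.3,0,-8.3,-1,0.5,0.3,0,-8.3,-1]'; python3 st.py -250 17 18 180
python3 - <<'E'
from h import *
T=wristT(); im=camera('wrist'); cv2.imwrite('pics/w1.png',im); np.save('w1.npy',T)
E
```

```text
time: 2.35
eef_pos: [0.4027, -0.0849, 0.2145]
orientation: [[-0.997, 0.081, 0.0], [0.081, 0.997, -0.0], [-0.0, 0.0, -1.0]]
ft_force: [0.5, -0.6, -0.3]
width: 0.0002
finger_force: 0.0
t 2.35 stand mm [-249.5   15.2] z 214.5 yaw 179.4 F [ 0.56 -0.53] -0.33 tau [ 0.05 -0.02 -0.  ] w 0.0002177162011133326 j [-0.35  0.23  1.88  0.    1.03 -1.84]
jog [0.02 0.06 6.55] -0.08
```

View pics/w1.png

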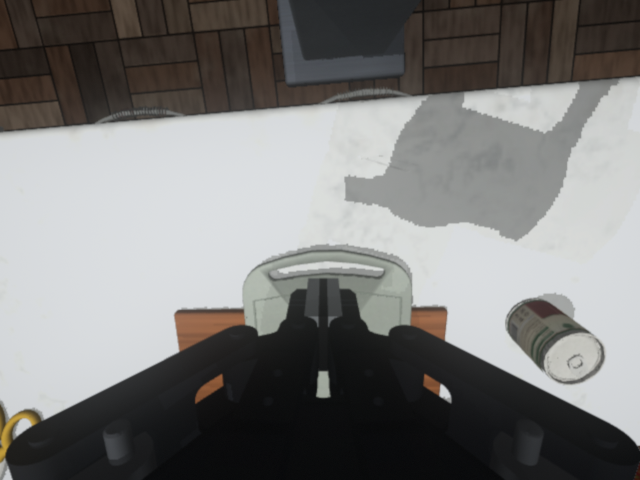

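The wrist view shows the handle end's apex near (327,247), its sides at about (245,285) and (411,285), and the shut fingers in the middle. I'll ray-check this and descend.

```bash
python3 - <<'E'
from h import *
T=np.load('w1.npy'); O=np.array([.6505,-.1175]); a=-.07
R=np.array([[np.cos(a),-np.sin(a)],[np.sin(a),np.cos(a)]])
P=ray('wrist',[(327,246),(244.5,285),(411.5,285)],.02,T)[:,:2]
print(((P-O)@R*1000).round(1))
E
python3 -m jog '[0.1,0.1,2,0,-1,0.1,0.1,4,0,-1,0.1,0.1,5.5,0,-1,0.1,0.1,6.3,0,-1,0.1,0.1,6.5,0,-1,0.1,0.1,6.5,0,-1]'; python3 st.py -225 17 18 180
```

```text
[[-215.3   18.3]
 [-173.9  -67.5]
 [-172.   105.5]]
time: 3.15
eef_pos: [0.4001, -0.0817, 0.0197]
orientation: [[-0.997, 0.079, -0.0], [0.079, 0.997, 0.0], [0.0, 0.0, -1.0]]
ft_force: [-0.0, -1.4, 0.5]
width: 0.0004
finger_force: 0.0
t 3.15 stand mm [-252.3   18.2] z 19.7 yaw 179.5 F [ 0.06 -1.4 ] 0.52 tau [-0.   -0.02  0.05] w 0.00041965632154009503 j [-0.35  0.62  2.08  0.    0.44 -1.84]
jog [-0.91 -0.03  0.06] -0.06
```

```bash
python3 -m jog '[-0.3,0,0,0,-1,-0.6,0,0,0,-1,-0.8,0,0,0,-1,-0.95,0,0,0,-1,-1.1,0,0,0,-1,-1.25,0,0,0,-1,-1.4,0,0,0,-1,-1.55,0,0,0,-1]' >/dev/null; python3 st.py;  python3 -m jog '[-0.15,0,0,0,-1,-0.3,0,0,0,-1,-0.4,0,0,0,-1,-0.5,0,0,0,-1]'>/dev/null; python3 st.py -183 18.5 18 180
```

```text
t 4.15 stand mm [-205.9   17.9] z 19.4 yaw 179.5 F [-3.99 -0.29] 1.95 tau [0.09 0.57 0.06] w -0.0001367114490432571 j [-0.32  0.64  1.97 -0.    0.53 -1.81]
t 4.65 stand mm [-190.8   17.8] z 19.5 yaw 179.5 F [-3.97  1.21] 1.5 tau [0.05 0.5  0.02] w 0.0002712117650203695 j [-0.31  0.65  1.93  0.    0.56 -1.81]
jog [-0.26  0.03  0.05] -0.06
```

```bash
python3 -m jog '[-0.1,0,0,0,-1,-0.2,0,0,0,-1,-0.2,0,0,0,-1]'>/dev/null; python3 st.py; python3 -m jog '[-0.1,0,0,0,-1,-0.15,0,0,0,-1,-0.15,0,0,0,-1]'>/dev/null; python3 st.py
```

```text
t 5.03 stand mm [-184.5   17.6] z 19.5 yaw 179.6 F [-0.96  0.79] 0.09 tau [0.04 0.11 0.06] w -0.00013616494592950964 j [-0.31  0.65  1.92  0.    0.57 -1.8 ]
t 5.4 stand mm [-181.5   17.9] z 19.4 yaw 179.6 F [-8.21 -0.34] 5.19 tau [0.   1.25 0.01] w 0.00020873856620506632 j [-0.31  0.66  1.91 -0.    0.58 -1.8 ]
```

```bash
python3 -m jog '[-0.04,0,0,0,-1,-0.08,0,0,0,-1,-0.08,0,0,0,-1]'>/dev/null; python3 st.py
python3 - <<'E'
from h import *
im=camera('top'); cv2.imwrite('pics/t2.png',cv2.resize(im[150:340,230:470],None,fx=3,fy=3,interpolation=cv2.INTER_CUBIC)); cv2.imwrite('t2raw.png',im)
im=im.astype(int); w=(im[...,2]-im[...,0]>45)
for v in (245,255,265,275,285):
    i=np.where(w[v,270:480])[0]+270; j=np.where(np.diff(i)>20)[0]; print(v,i[0],i[-1], i[j]+1,i[j+1])
E
```

```text
t 5.78 stand mm [-181.1   18.2] z 19.2 yaw 179.6 F [-16.17  -0.91] 10.04 tau [-0.12  2.69  0.05] w -3.7156538653854154e-05 j [-0.31  0.66  1.9  -0.    0.59 -1.8 ]
245 301 433 [319] [400]
255 300 433 [319] [400]
265 300 432 [318] [400]
275 299 432 [317] [399]
285 298 432 [317] [399]
```

View pics/t2.png

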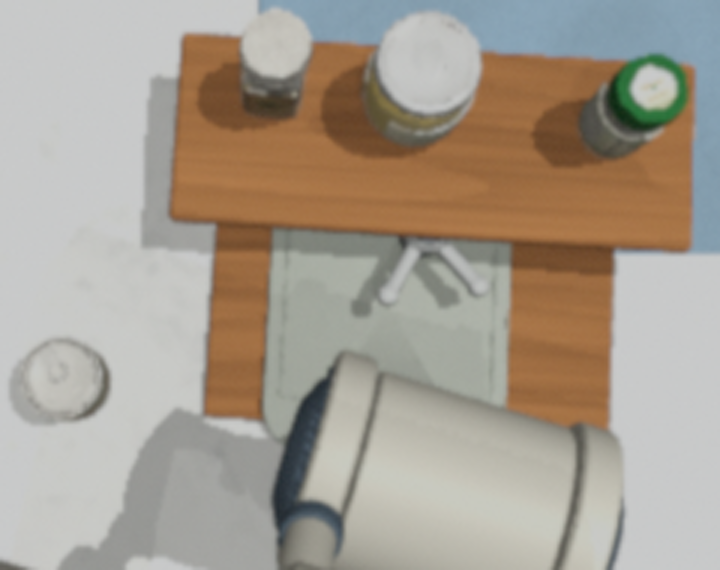

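The board is tight at a hard stop with the handle at about -170, so its end is at about +54. In the picture, the board's edges look parallel to the deck's. I'll check squareness with subpixel edge fits.

Run:
```python
from h import *
im=cv2.imread('t2raw.png').astype(float); d=im[...,2]-im[...,0]
def edge(v,u0,u1):
    x=d[v,u0:u1]; lo,hi=x.min(),x.max(); h=.5*(np.median(x[:4])+np.median(x[-4:])); s=np.sign(x-h); k=np.where(np.diff(s)!=0)[0]
    if len(k)!=1: return None
    k=k[0]; return u0+k+(h-x[k])/(x[k+1]-x[k])
for name,a,b,z in(('deckL',293,307,.012),('boardL',311,325,.02),('boardR',393,406,.02),('deckR',426,440,.012)):
  for raw in ('t2raw.png','pics/top1.png'):
    d=cv2.imread(raw).astype(float); d=d[...,2]-d[...,0]
    p=[(edge(v,a,b),v) for v in range(240,284)]; p=[q for q in p if q[0]]
    P=ray('top',p,z); f=np.polyfit(P[:,0],P[:,1],1); r=P[:,1]-np.polyval(f,P[:,0]); k=abs(r)<2*r.std(); f=np.polyfit(P[k,0],P[k,1],1)
    print(name,raw,len(p),'angle deg',np.degrees(f[0]).round(2),(r.std()*1e3).round(2))
```

```text
deckL t2raw.png 43 angle deg -4.06 0.12
deckL pics/top1.png 43 angle deg -4.07 0.12
boardL t2raw.png 43 angle deg -3.9 0.21
boardL pics/top1.png 44 angle deg -3.36 0.23
boardR t2raw.png 44 angle deg -3.81 0.16
boardR pics/top1.png 43 angle deg -3.23 0.14
deckR t2raw.png 44 angle deg -4.01 0.14
deckR pics/top1.png 44 angle deg -4.01 0.14
```

Board and deck now agree within 0.2°, so the board is flush. I'll back off and lift.

```bash
python3 -m jog '[0.1,0,0,0,-1,0.4,0,0,0,-1,0.9,0,-0.2,0,-1,1,0,-1.5,0,-1,1,0,-3,0,-1,1,0,-3.7,0,-1]'>/dev/null; python3 st.py -40 -72 130 180
```

```text
t 6.58 stand mm [-208.2   17.8] z 132.8 yaw 179.5 F [-0.03  0.19] 0.18 tau [-0.02 -0.01 -0.05] w 9.416230476057448e-05 j [-0.32  0.42  1.89  0.    0.83 -1.81]
jog [-5.63 -2.95  0.11] -0.06
```

```bash
python3 -m jog '[-1,-1,0,0,-1,-2.5,-2,0,0,-1,-4,-2.9,0,0,-1,-5.2,-2.9,0,0,-1,-5.6,-2.9,0,0,-1,-5.6,-2.9,0,0,-1,-5.6,-2.9,0,0,-1]'>/dev/null; python3 st.py -30 -72 71 180
python3 - <<'E'
from h import *
T=wristT(); im=camera('wrist'); cv2.imwrite('pics/w2.png',im); np.save('w2.npy',T)
O=np.array([.6505,-.1175]); a=-.07
im=camera('top'); c=im[210:260,340:410]; cv2.imwrite('pics/t3.png',cv2.resize(c,None,fx=8,fy=8,interpolation=cv2.INTER_CUBIC))
E
```

```text
t 7.45 stand mm [-42.2 -70.1] z 130.5 yaw 179.6 F [ 0.27 -0.24] 0.8 tau [-0.02 -0.01  0.02] w -0.00026140405837983034 j [-0.39  0.62  1.45 -0.    1.07 -1.88]
jog [-0.41 -0.06  1.98] -0.06
```

View pics/w2.png

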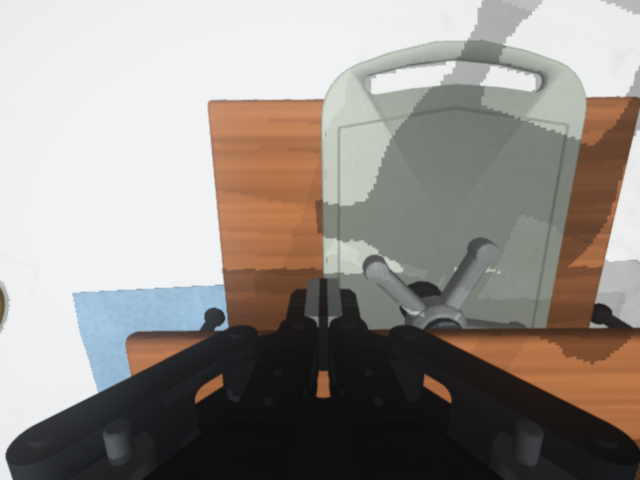

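The wrist view shows arm end caps at about (376,267) and (482,250), the hub at (440,320), and the fingertips at (322,285), right of the arms. The path down is clear.

```bash
python3 - <<'E'
from h import *
T=np.load('w2.npy'); O=np.array([.6505,-.1175]); a=-.07
R=np.array([[np.cos(a),-np.sin(a)],[np.sin(a),np.cos(a)]])
P=(ray('wrist',[(376,266),(482,248),(440,320)],.077,T)[:,:2]-O)@R*1000
E=(ray('wrist',[(180,332),(600,329)],.1,T)[:,:2]-O)@R*1000
print(P.round(1),np.hypot(*P.T).round(1),np.degrees(np.arctan2(P[:,1],P[:,0])).round(1)%360,'edge',E.round(1))
E
python3 -m jog '[-0.3,-0.1,0,0,-1,-0.3,-0.1,0.7,0,-1,-0.3,-0.1,1.4,0,-1,-0.3,-0.1,1.9,0,-1,-0.3,-0.1,2.0,0,-1,-0.3,-0.1,2.0,0,-1]'>/dev/null;python3 st.py -29 -60 71 180
```

```text
[[-40.4 -40. ]
 [-50.9  20. ]
 [ -5.2   0.1]] [56.8 54.7  5.2] [224.7 158.5 179.3] edge [[ -12.1 -147.6]
 [ -12.3   77.5]]
t 8.3 stand mm [-31.5 -73.6] z 70.8 yaw 179.5 F [ 1.01 -0.03] 0.26 tau [ 0.01 -0.02 -0.02] w -6.565457713851747e-05 j [-0.39  0.71  1.46  0.    0.97 -1.88]
jog [-0.08  0.45 -0.01] -0.06
```

```bash
cat > m.py <<'E'
import sys
from h import *
O=np.array([.6505,-.1175]); a=-.07
R=np.array([[np.cos(a),-np.sin(a)],[np.sin(a),np.cos(a)]])
def rd():
    s=sense(); p=R.T@(s['eef_pos'][:2]-O); f=R.T@s['ft_force'][:2]; tz=s['wrist_torque'][2]
    return np.r_[s['time'],p*1000,s['eef_pos'][2]*1000,f,tz,p[0]*f[1]-p[1]*f[0]+tz]
n=int(sys.argv[1]) if len(sys.argv)>1 else 0
L=[rd()]
for _ in range(n): camera('top'); L.append(rd())
L=np.array(L); print('t x y z fx fy tz M'); print(L[0].round(2)); 
if n: print('static mean',L[1:].mean(0).round(3),'sdM',L[1:,7].std().round(3))
E
python3 -m jog '[0,0.2,0,0,-1,0,0.4,0,0,-1,0,0.5,0,0,-1,0,0.6,0,0,-1]'>/dev/null;python3 m.py 0; python3 -m jog '[0,0.1,0,0,-1,0,0.2,0,0,-1]'>/dev/null;python3 m.py;  python3 -m jog '[0,0.1,0,0,-1,0,0.2,0,0,-1]'>/dev/null;python3 m.py
```

```text
t x y z fx fy tz M
[  8.8  -32.84 -56.91  70.71 -16.96 -24.95   0.34   0.19]
t x y z fx fy tz M
[ 9.050e+00 -3.178e+01 -5.012e+01  7.067e+01  9.700e-01 -4.880e+00
  5.000e-02  2.500e-01]
t x y z fx fy tz M
[ 9.300e+00 -3.097e+01 -4.365e+01  7.084e+01  1.210e+00 -5.250e+00
 -1.000e-02  2.000e-01]
```

```bash
python3 -m jog '[0.07,0.13,0,0,-1,0.13,0.27,0,0,-1]'>/dev/null;python3 m.py;  python3 -m jog '[0.05,0.15,0,0,-1,0.1,0.3,0,0,-1]'>/dev/null;python3 m.py; python3 -m jog '[0.05,0.15,0,0,-1,0.1,0.3,0,0,-1]'>/dev/null;python3 m.py 4
```

```text
t x y z fx fy tz M
[ 9.550e+00 -3.546e+01 -3.552e+01  7.065e+01 -9.400e-01 -6.880e+00
  6.000e-02  2.700e-01]
t x y z fx fy tz M
[ 9.800e+00 -3.878e+01 -2.638e+01  7.057e+01 -2.350e+00 -6.990e+00
  7.000e-02  2.800e-01]
t x y z fx fy tz M
[ 10.05 -40.85 -17.39  70.72   4.37  -6.67  -0.09   0.26]
static mean [ 1.0175e+01 -4.1194e+01 -1.6900e+01  7.0645e+01  4.2400e-01 -7.4500e-01
 -1.0000e-02  2.8000e-02] sdM 0.026
```

```bash
python3 -m jog '[0.03,0.15,0,0,-1,0.05,0.3,0,0,-1]'>/dev/null;python3 m.py;  python3 -m jog '[0.0,0.15,0,0,-1,0.03,0.3,0,0,-1]'>/dev/null;python3 m.py
python3 - <<'E'
from h import *
T=wristT(); im=camera('wrist'); cv2.imwrite('pics/w3.png',im[150:400,150:520]); np.save('w3.npy',T)
E
```

```text
t x y z fx fy tz M
[ 1.050e+01 -4.210e+01 -8.830e+00  7.064e+01  2.710e+00 -6.700e+00
 -5.000e-02  2.600e-01]
t x y z fx fy tz M
[ 1.075e+01 -4.315e+01  2.300e-01  7.060e+01  6.900e-01 -6.570e+00
 -4.000e-02  2.400e-01]
```

View pics/w3.png

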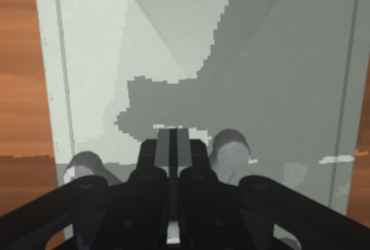

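The pushed arm's end cap shows at full-image (382,300), touching the left finger, and the next arm's end is at (236,315).

```bash
python3 - <<'E'
from h import *
T=np.load('w3.npy'); O=np.array([.6505,-.1175]); a=-.07
R=np.array([[np.cos(a),-np.sin(a)],[np.sin(a),np.cos(a)]])
P=(ray('wrist',[(382,298),(236,314)],.077,T)[:,:2]-O)@R*1000
print(P.round(1),np.hypot(*P.T).round(1),np.degrees(np.arctan2(P[:,1],P[:,0])).round(1)%360)
E
python3 -m jog '[0.0,0.15,0,0,-1,0.0,0.3,0,0,-1]'>/dev/null;python3 m.py;  python3 -m jog '[0.0,0.15,0,0,-1,0,0.3,0,0,-1]'>/dev/null;python3 m.py
```

```text
[[-50.5  23.5]
 [-43.7 -35.9]] [55.7 56.6] [155.1 219.3]
t x y z fx fy tz M
[ 11.05 -43.39   9.18  70.49   0.28  -7.89  -0.08   0.26]
t x y z fx fy tz M
[ 11.3  -43.51  18.13  70.42   1.63 -12.43  -0.1    0.41]
```

```bash
python3 m.py 8; python3 -m jog '[0.0,0.1,0,0,-1,0.0,0.15,0,0,-1]'>/dev/null;python3 m.py 6
python3 - <<'E'
from h import *
T=wristT(); im=camera('wrist'); cv2.imwrite('pics/w4.png',im[150:400,150:520]); np.save('w4.npy',T)
E
```

```text
t x y z fx fy tz M
[ 11.3  -43.51  18.13  70.42   1.63 -12.43  -0.1    0.41]
static mean [ 1.1525e+01 -4.3376e+01  1.8507e+01  7.0433e+01  4.1800e-01 -5.1520e+00
 -6.4000e-02  1.5100e-01] sdM 0.049
t x y z fx fy tz M
[ 11.95 -42.58  22.22  70.66   3.69 -12.26  -0.1    0.34]
static mean [ 12.125 -42.805  22.394  70.579   1.59  -10.297  -0.091   0.314] sdM 0.042
```

View pics/w4.png

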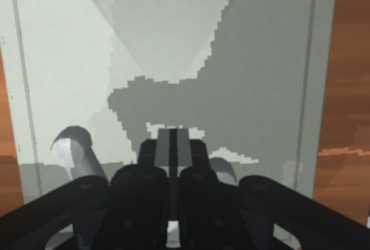

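The next arm's end cap is at full-image (220,300). The pushed arm is mostly hidden behind the finger.

```bash
python3 - <<'E'
from h import *
T=np.load('w4.npy'); O=np.array([.6505,-.1175]); a=-.07
R=np.array([[np.cos(a),-np.sin(a)],[np.sin(a),np.cos(a)]])
P=(ray('wrist',[(220,299)],.077,T)[:,:2]-O)@R*1000
print(P.round(1),np.hypot(*P.T).round(1),np.degrees(np.arctan2(P[:,1],P[:,0])).round(1)%360)
E
python3 st.py -43 -35 71 180
```

```text
[[-50.4 -19.6]] [54.1] [201.2]
t 12.3 stand mm [-43.   22.5] z 70.5 yaw 179.5 F [ 1.38 -9.99] -1.38 tau [-1.68 -0.09 -0.1 ] w -0.00018223840839158898 j [-0.25  0.68  1.53 -0.    0.93 -1.74]
jog [-0.02 -1.92 -0.01] -0.06
```

Turned about 95° so far and the moment has started to rise. I'll switch to the next arm, at about 201°.

```bash
python3 -m jog '[0,-0.2,0,0,-1,0,-0.2,-0.8,0,-1,0,-0.3,-1.4,0,-1,-0.1,-1.5,-1.4,0,-1,-0.15,-2.6,-1.4,0,-1,-0.15,-2.6,-0.8,0,-1,-0.15,-2.6,0,0,-1,-0.15,-2.6,0,0,-1]'>/dev/null; python3 m.py; python3 -m jog '[0,0.1,0,0,-1,0,0.2,0,0,-1]'>/dev/null; python3 m.py
```

```text
t x y z fx fy tz M
[ 13.3  -40.85 -53.86  68.71   0.24   0.37   0.     0.  ]
t x y z fx fy tz M
[ 1.355e+01 -3.892e+01 -4.841e+01  7.135e+01  8.000e-02  3.500e-01
  4.000e-02  3.000e-02]
```

```bash
for i in 1; do python3 -m jog '[0,0.1,0,0,-1,0,0.2,0,0,-1]'>/dev/null; python3 m.py|tail -1; done; python3 -m jog '[0,0.1,0,0,-1,0.03,0.2,0,0,-1]'>/dev/null; python3 m.py|tail -1; python3 -m jog '[0,0.1,0,0,-1,0.03,0.2,0,0,-1]'>/dev/null; python3 m.py 5
```

```text
0.000e+00  2.000e-02]
  2.000e-02  3.900e-01]
t x y z fx fy tz M
[ 1.430e+01 -4.056e+01 -3.167e+01  7.067e+01  4.100e-01 -1.004e+01
  5.000e-02  4.700e-01]
static mean [ 1.4450e+01 -4.0784e+01 -3.1404e+01  7.0578e+01  7.0000e-01 -6.9630e+00
  5.8000e-02  3.6400e-01] sdM 0.058
```

```bash
python3 -m jog '[0.03,0.07,0,0,-1,0.03,0.14,0,0,-1]'>/dev/null; python3 m.py 10
```

```text
t x y z fx fy tz M
[ 1.480e+01 -4.155e+01 -2.756e+01  7.059e+01 -6.000e-02 -1.017e+01
  3.000e-02  4.600e-01]
static mean [ 1.5075e+01 -4.1642e+01 -2.7393e+01  7.0570e+01  2.5200e-01 -7.8800e+00
  5.7000e-02  3.9200e-01] sdM 0.023
```

```bash
python3 -m jog '[0.02,0.05,0,0,-1]'|grep force; python3 m.py |tail -2;python3 -m jog '[0.02,0.05,0,0,-1]'>/dev/null; python3 m.py|tail -2;python3 -m jog '[0.02,0.05,0,0,-1]'>/dev/null; python3 m.py 10
```

```text
ft_force: [0.5, -9.5, -1.7]
finger_force: 4.3
[ 1.542e+01 -4.207e+01 -2.616e+01  7.061e+01  1.200e+00 -9.440e+00
  6.000e-02  4.900e-01]
[ 1.555e+01 -4.256e+01 -2.463e+01  7.064e+01  1.450e+00 -8.830e+00
  6.000e-02  4.700e-01]
t x y z fx fy tz M
[ 1.568e+01 -4.297e+01 -2.312e+01  7.069e+01  3.730e+00 -9.500e+00
  2.000e-02  5.100e-01]
static mean [ 1.5950e+01 -4.3011e+01 -2.2978e+01  7.0665e+01  2.1120e+00 -8.3200e+00
  2.6000e-02  4.3300e-01] sdM 0.044
```

```bash
python3 -m jog '[0.01,0.05,0,0,-1]'>/dev/null; python3 m.py 8
```

```text
t x y z fx fy tz M
[ 1.630e+01 -4.324e+01 -2.169e+01  7.066e+01  2.040e+00 -9.550e+00
  5.000e-02  5.000e-01]
static mean [ 1.6525e+01 -4.3287e+01 -2.1537e+01  7.0665e+01  2.1850e+00 -8.7600e+00
  2.6000e-02  4.5200e-01] sdM 0.039
```

The static moment is 0.45 N m, which puts the foot at about 15 N. I'll let go, retreat and check.

```bash
python3 -m jog '[0,-0.1,0,0,-1,0.2,-0.6,0,0,-1,0.3,-0.6,-0.8,0,-1,0.5,-0.6,-2,0,-1,3,-0.6,-3,0,-1,4.5,-3,-3.5,0,-1,6,-6,-3.5,0,-1,6,-8,-3.5,0,-1]'>/dev/null; python3 -m jog '[0,-2,0,0,-1,0,-4,0,0,-1,0,-4,0,0,-1]'>/dev/null; python3 st.py
python3 - <<'E'
from h import *
im=camera('top'); cv2.imwrite('pics/t5.png',cv2.resize(im[150:340,230:470],None,fx=3,fy=3,interpolation=cv2.INTER_CUBIC)); cv2.imwrite('t5raw.png',im)
E
```

```text
t 18.07 stand mm [-209.2 -321.8] z 173.2 yaw 179.3 F [0.35 1.06] 0.22 tau [ 0.01  0.02 -0.07] w 0.00035648911632161546 j [-0.89  0.53  1.5  -0.    1.11 -2.38]
```

View pics/t5.png

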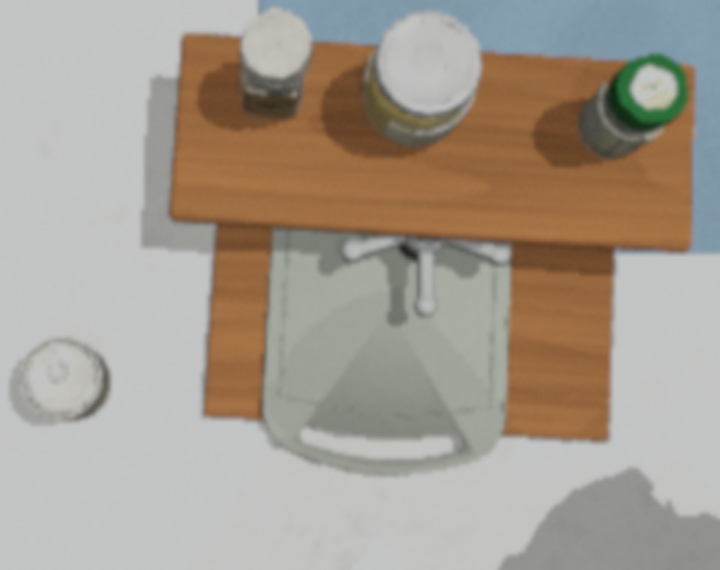

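The view shows the board tucked in (apex at crop (382,473)), one knob arm pointing forward at (427,305), and the jars and tin unmoved. I'll do a final numeric check of the board.

Run:
```python
from h import *
O=np.array([.6505,-.1175]); a=-.07
R=np.array([[np.cos(a),-np.sin(a)],[np.sin(a),np.cos(a)]])
S=lambda uv,z:(ray('top',uv,z)[:,:2]-O)@R*1000
print('handle',S([(357.1,307.4)],.02),'arm',S([(230+427.5/3-.3,150+303/3-.3)],.077))
def edge(d,v,u0,u1):
    x=d[v,u0:u1]; h=.5*(np.median(x[:4])+np.median(x[-4:])); k=np.where(np.diff(np.sign(x-h))!=0)[0]
    return None if len(k)!=1 else u0+k[0]+(h-x[k[0]])/(x[k[0]+1]-x[k[0]])
for raw in('t2raw.png','t5raw.png'):
  d=cv2.imread(raw).astype(float); d=d[...,2]-d[...,0]
  for n,a0,b0,z in(('deckL',293,307,.012),('boardL',311,325,.02),('boardR',393,406,.02)):
    p=[(edge(d,v,a0,b0),v) for v in range(245,284)]; p=[q for q in p if q[0]]; P=ray('top',p,z); f=np.polyfit(P[:,0],P[:,1],1)
    print(raw,n,np.degrees(f[0]).round(2),np.polyval(f,.58).round(4))
```

```text
handle [[-173.34607768   17.55650952]] arm [[-53.98505661  -2.3101584 ]]
t2raw.png deckL -4.05 0.0375
t2raw.png boardL -4.03 -0.0033
t2raw.png boardR -3.76 -0.183
t5raw.png deckL -4.06 0.0375
t5raw.png boardL -3.97 -0.0032
t5raw.png boardR -3.73 -0.183
```

```bash
python3 -c "
from station import *
print(job_done())"
```

```text
the job is handed in; nothing more can be done
None
```

The board is flush against the stop rail (square to within about 0.3°), the knob is tightened to about 15 N as judged by its turning moment, the jars and tin were not moved, the arm is clear, and the job is handed in at about 18 s.

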